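# Wind down the slide press with its T-handle

### The job

Wind the T-handle of the blue slide press (the one with the glass slides in it) clockwise, seen from above, until it is fully home and the slides are clamped. Work it by its ends: swing the red end round about half a turn and let go, then swing the black end round the rest of the way and let go. Do not turn the handle of the empty white press.

Things in the scene. Friction and masses are not known exactly. Their poses are not given: they have to be found in the camera images.
- press_screw (a joint): Turn of the blue press's T-handle, rad: 0 fully open, growing clockwise seen from above, 6.28 (one turn) the hard stop, slides clamped. Starts at 0 to 0.8. Turns both ways against about 0.15 N m of friction (3 N at an end), stays where left, sinks 8 mm over the full turn.
- press_red_end (a point): Centre of the red grip of the blue press's T-handle, a level bar 140 mm long on an upright axis through its middle. Grips: the last 30 mm of each end, 16 mm thick, centres 55 mm from the axis, 132 mm above the bench when open, 124 mm when home. Bar 10 mm thick, hub 24 mm across. The point's y axis points outward along the bar. Space around and above is free.
- press_black_end (a point): Centre of the black grip, opposite the red one, same size; the axis is half-way between them. The point's y axis points inward along the bar. Below the handle is the blue crossbeam, 36 by 150 mm, top at 80 mm above the bench with caps to 86 mm, over a bolted-down base 140 by 160 by 18 mm.
- spare_red_end (a point): Centre of the red grip on the T-handle of the empty white press, same form and sizes, to be left alone. The presses stand at least 250 mm apart, axis to axis; either may be on the left. The loose jar, slide box and wooden tissue box beyond them are under 80 mm tall.
Not all that is in view belongs to the job. Leave any orange or turquoise look-alike of the part that bears press_screw alone.

How it is judged:
On the way, in this order (a step that is already met when the one before it is completed fails the run):
1. the handle is being swung by its red end (hand within 45 mm of the middle of the red grip, touching the handle) and is a quarter turn or so along (value of joint press_screw between 1.2 and 4.4 rad and contact force between the fingers and press_screw above 0.3 N and horizontal distance between the grasp point and press_red_end below 0.045 m), for 0.02 s.
2. the handle has been let go, at rest, after about half a turn (reading 2.2 to 4.4 rad) (value of joint press_screw between 2.2 and 4.4 rad and contact force between the fingers and press_screw below 0.1 N and velocity of joint press_screw between -0.1 and 0.1 rad/s), for 0.2 s.
3. the handle is being swung on by its black end (hand within 45 mm of the middle of the black grip, touching the handle), past 4.5 rad (value of joint press_screw above 4.5 rad and contact force between the fingers and press_screw above 0.3 N and horizontal distance between the grasp point and press_black_end below 0.045 m), for 0.02 s.
At the end, for the whole second after the job is handed in: The blue press's handle stands at its stop, within 16 degrees (above 6.0 rad), at rest and let go; the white press's handle is within 20 mm of where it was (value of joint press_screw above 6 rad and velocity of joint press_screw between -0.1 and 0.1 rad/s and distance of spare_red_end from where it was at the start of the episode below 0.02 m); the robot touches nothing.
It fails at once if the white press's handle is turned (its red end moved more than 20 mm) (distance of spare_red_end from where it was at the start of the episode above 0.02 m).
It also fails if it takes over 61 s, if anything falls off the work surface, if the arm or the gripper's body presses on something with over 40 N, if the wrist force passes 120 N, or if a joint passes its speed limit or range.

### The arm

A 6-joint arm with a two-finger parallel gripper is mounted at the origin on the work surface. World frame = base frame: x ahead of the robot, y to its left, z up, the work surface at z = 0. Lengths are in m, angles in rad, forces in N, time in s.
With the tool pointing down it reaches from about 0.375 to 0.975 m from the base axis. Payload 3.8 kg.
Tool frame: the origin (TCP) lies midway between the tips of the shut fingers; the grasp point (between the pads) lies 19 mm behind it; z points along the fingers, y is the line along which they close (so a half turn about z gives the same grasp; the last joint's range is limited). The gripper opens to 88 mm and grips with 3 to 60 N. Pads are 18 mm wide; open, the fingers measure 123 mm over their backs; the gripper's body (75 mm by 187 mm) begins 45 mm behind the grasp point.
Start: joints at [-1.304, 0.264, 1.604, -0, 1.274, -0.037], TCP at [0.202, -0.644, 0.239] pointing down, gripper open.
Joint ranges: [-2.63, 2.63], [-0.94, 2.18], [0.31, 2.57], [-1.31, 4.45], [0, 2.66], [-2.55, 2.55]. Speed limits (rad/s): [2.57, 2.57, 3.14, 3.14, 3.14, 3.14].

### API

Orientations are given as a rotation vector (axis times angle).
In Python, from cell import manip, inverse_kinematics, cams, order gives the robot as it stands. Calls block until the motion is done:
- manip.move_pose(position, orientation): joint-space move of the TCP to a pose.
- manip.move_linear(position, rate=0.15, rot=None): straight line of the TCP; rot=None keeps the orientation; rate is the mean speed in m/s.
- manip.set_joints(angles): joint-space move.
- manip.set_gripper(opening, force=None): finger opening in m; force is the grip in N (None keeps the last); returns when the fingers have stopped.
- manip.dwell(seconds).
- inverse_kinematics(position, orientation): joint angles nearest the present ones, or None.
- manip.state(): the state.
- cams.capture(name): name is "side" or "top" or "wrist"; returns a dict with "image" (400x640x3 uint8, blue, green, red), "z_map" (400x640 float32, m along the optical axis (not along the pixel's ray), 0 where there is no reading), "intrinsics" (3x3 intrinsics, pixels), "k1" (the pictures are not rectified: a ray, as slopes to the right and down, at radius r is drawn at 1 + k1 r^2 times it, then the intrinsics apply), "position" and "orientation" of the camera in the world; the wrist camera has in their place "T_tool_cam" (4x4, takes a point from camera to tool coordinates, whose origin is the TCP and whose axes are the flange's). Camera axes: x right, y down, z forward; pixel columns grow to the right and rows downward; lengths in m; the calibration is good to about 2 mm. A picture is of the moment at which its call begins: read the wrist's pose just before it.
A pose or a line that the arm cannot do raises manip.IKError and nothing moves.
- order.close_job(): hands the job in; it is judged then, once.
The state is a dict: "clock": time; "joint_pos": joint angles; "joint_velocities": joint speeds; "tau": joint torques, N m; "tool_pos": TCP position; "tcp_rot": TCP orientation; "contact_force": force on the tool from outside, world axes, zero at the start; "moment": the same for the moment, N m; "gripper_width": finger opening in m; "grasp_force": force on a finger pad.
Only numpy, scipy, OpenCV 4.12 (cv2) and the standard library are available. Lean on these libraries where they do the work, as an engineer would, in place of code of your own. Each camera call takes 0.05 s, during which the arm holds its last target. There are 200 camera calls.

## Working session

There is one attempt and no reset: what is moved stays moved. The work goes in short steps, each a Python script; the robot and the scene stay as the last script left them, time stands still between calls to the robot, and variables do not carry over. Pictures are saved under pics/ and viewed, at most 10 in all, crops included, and the job is handed in when it is done.

```bash
mkdir -p pics; ls; python3 - <<'E'
from cell import manip,cams
import cv2,pickle
d={}
for n in("top","side"):
    c=cams.capture(n);d[n]=c;cv2.imwrite(f"pics/{n}0.png",c["image"])
    print(n,c["intrinsics"],c["k1"],c["position"],c["orientation"])
pickle.dump(d,open("c0.pkl","wb"))
print(manip.state())
E
```

```text
pics
top [[483.12876488   0.         323.31223988]
 [  0.         483.12876488 193.27890954]
 [  0.           0.           1.        ]] -0.07873082689797298 [0.34493571 0.01574211 1.24481744] [-2.20339652  2.15415041 -0.10451266]
side [[418.20790084   0.         319.29727381]
 [  0.         418.20790084 210.11177473]
 [  0.           0.           1.        ]] -0.08713954038323371 [0.23049263 0.73363168 0.66883454] [-0.39093083  2.66104833 -1.368966  ]
{'clock': 0.1, 'joint_pos': array([-1.30392486e+00,  2.64646609e-01,  1.60523625e+00, -1.06317269e-05,
        1.27369110e+00, -3.69023111e-02]), 'joint_velocities': array([ 1.43275850e-03, -2.10655636e-03, -2.73852604e-03,  1.74629862e-03,
        3.26214952e-04,  1.34105409e-05]), 'tau': array([-6.90110437e-05, -5.03621864e+01, -3.58073652e+01,  7.30819185e-02,
        2.33565905e-02, -6.27332452e-05]), 'tool_pos': array([ 0.20173281, -0.64347914,  0.23753417]), 'tcp_rot': array([-3.10347940e+00, -4.75041384e-01,  3.72696643e-04]), 'contact_force': array([-0.06227759,  1.08986961,  0.24745886]), 'moment': array([-0.02093304,  0.00573616,  0.02961106]), 'grasp_force': 0.0, 'gripper_width': 0.0877687584493501}
```

View pics/top0.png

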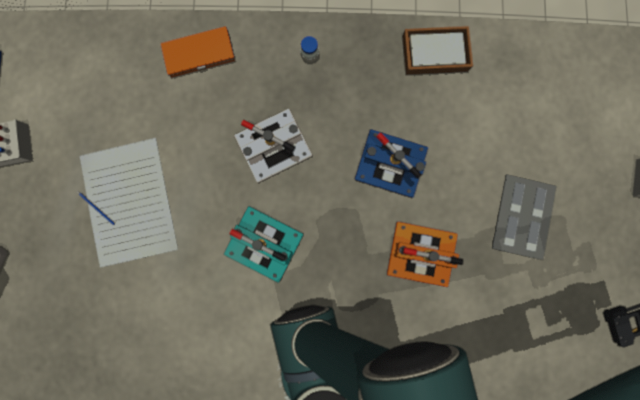

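View pics/side0.png

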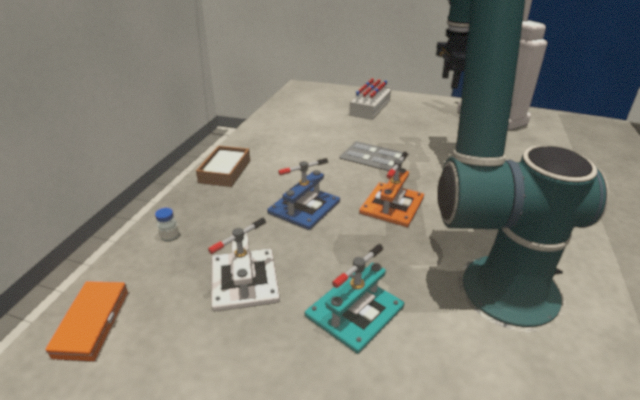

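The top view shows the blue press with its hub near (398,156), red end near (382,140) and black end near (418,170). The white press hub is near (268,135), and the turquoise and orange look-alikes are nearer the robot.

```bash
cat > h.py <<'E'
import numpy as np,cv2
from scipy.spatial.transform import Rotation as R
def toplane(c,uv,z,pos=None,rot=None):
    p=c["position"] if pos is None else pos
    M=R.from_rotvec(c["orientation"]).as_matrix() if rot is None else rot
    n=cv2.undistortPoints(np.array(uv,float).reshape(-1,1,2),c["intrinsics"],np.array([c["k1"],0,0,0.])).reshape(-1,2)
    d=np.c_[n,np.ones(len(n))]@M.T
    return p+d*((z-p[2])/d[:,2])[:,None]
def topts(c,uv):
    M=R.from_rotvec(c["orientation"]).as_matrix()
    n=cv2.undistortPoints(np.array(uv,float).reshape(-1,1,2),c["intrinsics"],np.array([c["k1"],0,0,0.])).reshape(-1,2)
    z=np.array([c["z_map"][int(v),int(u)] for u,v in uv])
    return c["position"]+(np.c_[n,np.ones(len(n))]*z[:,None])@M.T
def redc(c,box):
    u0,u1,v0,v1=box
    i=c["image"][v0:v1,u0:u1].astype(int)
    m=(i[...,2]>90)&(i[...,2]>2*i[...,1])&(i[...,2]>2*i[...,0])
    v,u=np.nonzero(m); return np.c_[u+u0,v+v0]
E
python3 - <<'E'
import pickle; from h import *
d=pickle.load(open("c0.pkl","rb"));c=d["top"]
uv=redc(c,(360,440,120,185));print(len(uv),uv.mean(0))
print("red",toplane(c,[uv.mean(0)],.138), np.median(topts(c,uv),0))
vv,uu=np.mgrid[125:190,355:440]; q=np.c_[uu.ravel(),vv.ravel()]
P=topts(c,q); m=(P[:,2]>.112)&(P[:,2]<.16); B=P[m]
print(m.sum(),B.mean(0),B.min(0),B.max(0))
w,V=np.linalg.eigh(np.cov(B[:,:2].T));print(w,V[:,1]); t=(B[:,:2]-B[:,:2].mean(0))@V[:,1];
for k in(t.argmin(),t.argmax()):print(B[k],q[m][k])
uv=redc(c,(225,310,105,160));print("white red",toplane(c,[uv.mean(0)],.138),uv.mean(0))
cv2.imwrite("pics/z.png",cv2.resize(c["image"][120:200,350:450],None,fx=6,fy=6,interpolation=cv2.INTER_CUBIC))
E
```

```text
70 [381.97142857 138.37142857]
red [[ 0.575634   -0.12436539  0.138     ]] [ 0.57612778 -0.12459428  0.13736857]
368 [ 0.53677346 -0.16479481  0.13661659] [ 0.48501555 -0.21726072  0.1212994 ] [ 0.58810532 -0.11302943  0.14812552]
[2.14543363e-05 1.60757736e-03] [0.70378132 0.71041667]
[ 0.48524547 -0.21240069  0.13332314] [419 178]
[ 0.5840041  -0.11302943  0.13484687] [377 135]
white red [[0.60139263 0.19125797 0.138     ]] [247.         124.40298507]
```

View pics/z.png

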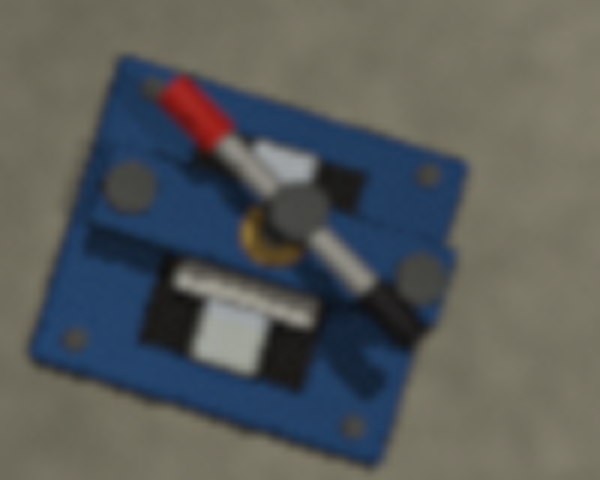

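The zoom confirms this is the blue press with slides. The red grip points up-left at about 45° world heading and the axis is near (0.536, -0.1635). I'll cage the red end and swing it.

```bash
cat >> h.py <<'E'
AX=np.array([.536,-.1635])
def rot(h):
    y=np.array([np.cos(h),np.sin(h),0]);z=np.array([0,0,-1.])
    return R.from_matrix(np.c_[np.cross(y,z),y,z]).as_rotvec()
def tcp(phi,z,r=.055):
    return np.r_[AX+r*np.array([np.cos(phi),np.sin(phi)]),z]
E
python3 - <<'E'
from h import *; from cell import manip,inverse_kinematics
phi=.789
h=2.1
manip.set_gripper(.044)
manip.move_pose(tcp(phi,.21),rot(h))
s=manip.state();print(s["clock"],s["joint_pos"],s["tool_pos"],s["contact_force"])
from cell import cams
c=cams.capture("wrist");cv2.imwrite("pics/w1.png",c["image"])
for p,hh in((phi,2.1),(phi-1.6,.75),(phi-3.4,-1.1)):print(inverse_kinematics(tcp(p,.113),rot(hh)))
E
```

```text
3.1667 [-2.56504840e-01  1.20759716e-01  1.82697663e+00 -2.17283288e-04
  1.19363157e+00 -2.35532063e+00] [ 0.57476211 -0.12507889  0.21009039] [ 0.32887102  0.17639521 -0.01370499]
[-2.55623242e-01  2.10304059e-01  1.91486841e+00 -4.44089210e-16
  1.01642018e+00 -2.35562324e+00]
[-3.81481309e-01  2.46779821e-01  1.86961438e+00 -4.44089210e-16
  1.02519845e+00 -1.13148131e+00]
[-0.42073886  0.0960601   2.04778009  0.          0.99775247  0.67926114]
```

View pics/w1.png

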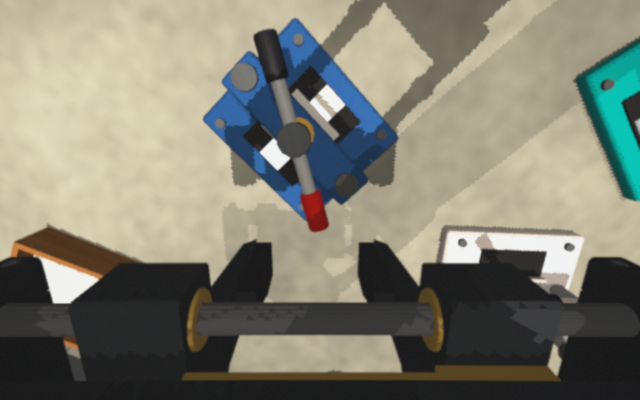

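The wrist view shows the red grip at (314,212), centred between the fingers (about columns 270–360). Next I descend and swing.

```bash
cat >> h.py <<'E'
def swing(manip,phi0,A,z0,off0,turned0,step=.15,fmax=25,rate=.05):
    """drive cage clockwise by A from phi0; z follows the sinking thread"""
    n=int(np.ceil(A/step)); log=[]
    for i in range(1,n+1):
        a=A*i/n; phi=phi0-a; off=off0*max(0,1-a/.8)
        manip.move_linear(tcp(phi,z0-.008*(a)/6.283),rate,rot(phi+np.pi/2-off))
        s=manip.state(); f=s["contact_force"]
        t=np.array([np.sin(phi),-np.cos(phi)])  # clockwise tangent
        log.append((round(a,2),round(float(-f[:2]@t),1),round(float(np.linalg.norm(f)),1)))
        if log[-1][2]>fmax: break
    print(s["clock"],log); return phi0-a
E
python3 - <<'E'
from h import *; from cell import manip,cams
phi=.789
manip.move_linear(tcp(phi,.115),.08)
s=manip.state();print(s["contact_force"],s["tool_pos"])
manip.set_gripper(.028)
print(manip.state()["gripper_width"],manip.state()["contact_force"])
p=swing(manip,phi,.9,.115,phi+np.pi/2-2.1,0)
c=cams.capture("top");cv2.imwrite("pics/t2.png",cv2.resize(c["image"][100:220,320:480],None,fx=4,fy=4))
E
```

```text
[-0.48041289  0.41887983 -0.14238125] [ 0.57532231 -0.12460485  0.11574419]
0.028001446161667543 [ 0.26532535  0.66334703 -0.02764533]
6.8917 [(0.15, 0.7, 1.0), (0.3, 0.5, 1.3), (0.45, 1.5, 1.6), (0.6, 1.8, 2.0), (0.75, 1.6, 1.6), (0.9, 1.4, 1.4)]
```

View pics/t2.png

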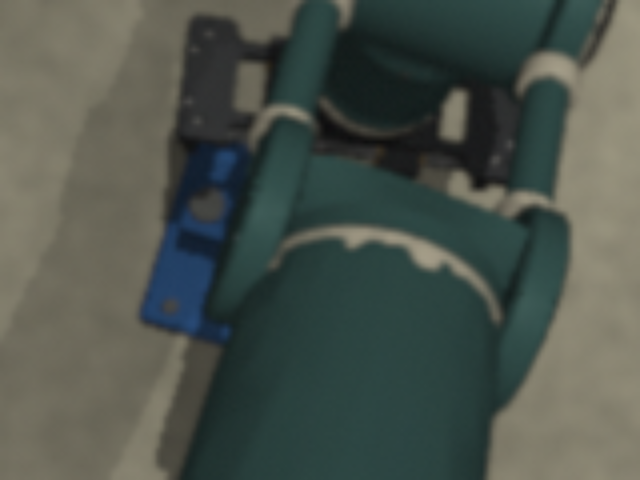

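The arm hides the handle from the top camera, so I'll check with the wrist camera.

```bash
python3 - <<'E'
from cell import cams
import cv2
c=cams.capture("wrist");cv2.imwrite("pics/w2.png",c["image"])
E
```

```text
(no output)
```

View pics/w2.png

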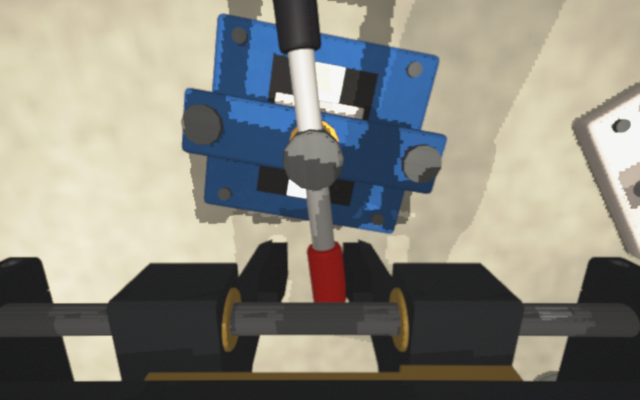

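The handle, with its red grip at (325,275), sits between the fingers and follows with a small lag. I'll continue to half a turn, release, and look again.

```bash
python3 - <<'E'
from h import *; from cell import manip,cams
p=swing(manip,.789-.9,2.43,.114,0,0)
manip.set_gripper(.06)
q=manip.state()["tool_pos"]
manip.move_linear(np.r_[q[:2],.21],.12)
manip.dwell(.3)
h=2.15;phi=.789-3.25+np.pi
manip.move_pose(tcp(phi,.21),rot(h))
s=manip.state();print(s["clock"],s["joint_pos"],s["contact_force"],phi)
c=cams.capture("wrist");cv2.imwrite("pics/w3.png",c["image"])
E
```

```text
12.2333 [(0.14, 1.7, 1.9), (0.29, 0.5, 1.4), (0.43, 0.9, 1.2), (0.57, 1.3, 1.6), (0.71, 1.5, 1.5), (0.86, 1.7, 1.8), (1.0, 1.9, 2.3), (1.14, 1.1, 1.4), (1.29, 1.0, 1.9), (1.43, 0.5, 0.7), (1.57, 1.5, 1.6), (1.72, 1.2, 2.1), (1.86, 0.3, 0.6), (2.0, 0.1, 0.5), (2.14, 1.5, 1.7), (2.29, 0.9, 1.0), (2.43, 0.2, 1.0)]
16.6417 [-2.61242618e-01  1.29735508e-01  1.81701467e+00 -1.49528228e-05
  1.19484668e+00 -2.41084327e+00] [-0.28564973 -0.47812421 -0.28158772] 0.6805926535897933
```

View pics/w3.png

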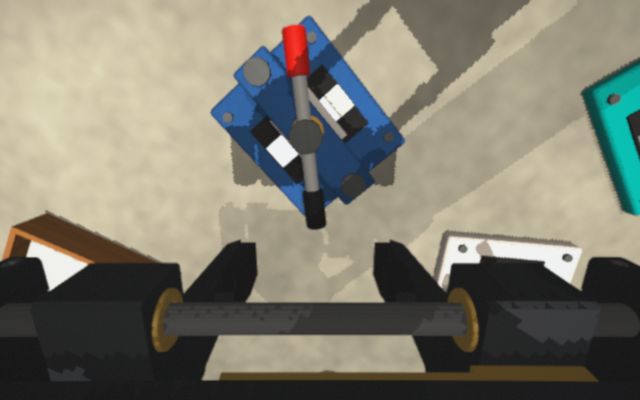

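The black grip at (314,210) is centred between the fingers, so the half turn is good. Now I swing the black end to the stop, watching the force.

```bash
python3 - <<'E'
from h import *; from cell import manip,cams
phi=.789-3.25+np.pi
manip.move_linear(tcp(phi,.111),.08)
manip.set_gripper(.028)
p=swing(manip,phi,2.0,.111,phi+np.pi/2-2.15,0)
p=swing(manip,p,1.3,.1085,0,0,step=.05,fmax=12,rate=.04)
print("driven",phi-p)
c=cams.capture("wrist");cv2.imwrite("pics/w4.png",c["image"])
E
```

```text
23.0333 [(0.14, 0.1, 0.4), (0.29, 2.1, 2.5), (0.43, 1.3, 1.7), (0.57, 1.2, 2.1), (0.71, 1.9, 2.3), (0.86, 0.9, 1.2), (1.0, 1.0, 1.4), (1.14, 1.6, 1.7), (1.29, 1.4, 1.9), (1.43, 1.4, 1.6), (1.57, 1.7, 1.7), (1.71, 1.3, 2.5), (1.86, 0.7, 1.4), (2.0, 1.8, 2.2)]
26.7833 [(0.05, 1.8, 1.8), (0.1, 1.7, 1.8), (0.15, 2.3, 2.4), (0.2, 2.0, 2.2), (0.25, 0.9, 1.0), (0.3, 1.1, 1.4), (0.35, 2.4, 3.1), (0.4, 1.6, 1.9), (0.45, 2.1, 2.3), (0.5, 2.4, 2.7), (0.55, 1.3, 1.8), (0.6, 2.1, 2.2), (0.65, 3.3, 3.9), (0.7, 7.6, 8.9), (0.75, 12.5, 15.0)]
driven 2.75
```

View pics/w4.png

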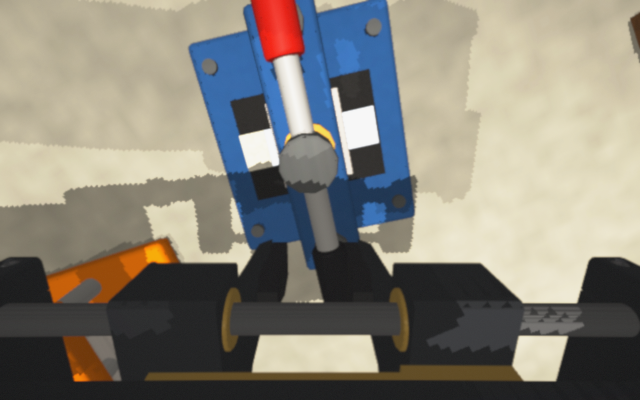

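The force rises sharply as it would at a hard stop, and the bar lies parallel to the crossbeam. I'll back off, release, lift and check.

```bash
python3 - <<'E'
from h import *; from cell import manip,cams
manip.set_gripper(.06)
q=manip.state()["tool_pos"]
manip.move_linear(np.r_[q[:2],.23],.12)
manip.move_linear(np.array([.42,-.33,.28]),.15)
manip.dwell(.5)
s=manip.state();print(s["clock"],s["contact_force"],np.abs(s["joint_velocities"]).max())
T=s["tool_pos"];c=cams.capture("side")
cv2.imwrite("pics/s5.png",cv2.resize(c["image"][100:300,200:450],None,fx=3,fy=3))
E
```

```text
30.325 [ 0.60981083 -0.78765999  0.71314348] 0.004205210876981832
```

View pics/s5.png

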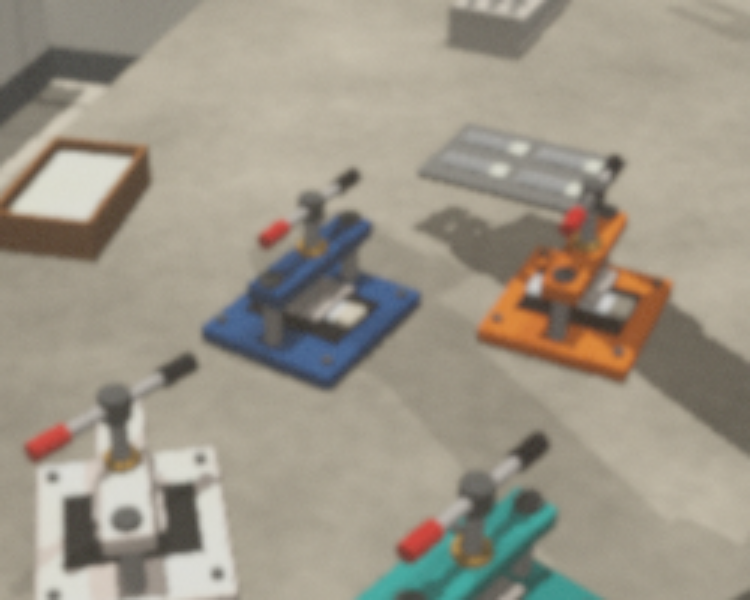

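The blue handle stands over its crossbeam at about (312,205) with nothing touching it, and the white press is undisturbed.

```bash
python3 -c "
from cell import order;print(order.close_job())"
```

```text
the job is handed in; nothing more can be done
None
```

I wound the blue press's handle clockwise to its hard stop, red end first and then black end, let it go and handed the job in. I judged the stop by the rise in force, since the joint value can't be read directly; in the last picture the white press looked undisturbed.

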